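# Seal the sample canister in its spoked-wheel clamp

## Robot

A 6-joint arm with a two-finger parallel gripper is mounted at the origin on the work surface. World frame = base frame: x ahead of the robot, y to its left, z up, the work surface at z = 0. Lengths are in m, angles in rad, forces in N, time in s.
With the tool pointing down it reaches from about 0.25 to 0.775 m from the base axis. Payload 4 kg.
Tool frame: the origin (TCP) lies midway between the tips of the shut fingers; the grasp point (between the pads) lies ctrl.grasp_offset behind it (ctrl.grasp_offset is the distance from the TCP to the grasp point, in m); x points along the fingers, y is the direction in which the jaws open and shut, and the axes are right-handed (so a half turn about x gives the same grasp; the last joint's range is limited). The gripper opens to 94 mm and grips with 3 to 60 N. Pads are 16 mm wide; open, the fingers measure 119 mm over their backs; the gripper's body (75 mm by 177 mm) begins 78 mm behind the grasp point.
Start: joints at [1.228, 0.087, 1.371, -0, 1.684, -0.103], TCP at [0.131, 0.534, 0.206] pointing down, gripper open.
Joint ranges: [-3.1, 3.1], [-0.76, 2.03], [0.27, 2.55], [-1.08, 4.22], [0.17, 2.65], [-2.57, 2.57]. Speed limits (rad/s): [2.79, 2.79, 3.14, 3.14, 3.14, 3.14].

## Interface

Orientations are given as a unit quaternion [w, x, y, z].
In Python, from bench import ctrl gives the robot as it stands.
- The arm moves only by the tool move_arm, never from a script. Its argument "rows" is a list of rows, each a list of 3 entries, a list of its own where there are three numbers: the gripper's target within -1 to 1 (fully open at 1, half-way at 0, shut at -1), then the shift along the tool's x, y, z in m, then the turn about the tool's x in degrees. In form: [[fingers, [dx, dy, dz], turn], ...]. A call has 1 to 20 rows; each row is the pose to reach, as a shift and turn from the pose measured when the call began, along the tool's axes at that moment; what a row does not reach only later rows make up. A row lasts 1/12 s, in which the tool goes at most 41.7 mm and 7.16 degrees, less where a joint would pass 70% of its speed; a pose out of reach is approached as far as the arm can. A call with a gripper value outside its range is refused whole. The fingers move at their own pace and stop on an object; "grip_force" is the grip in N (left out, the last holds). Time passes only in rows, so rows that repeat a pose let the fingers close. It gives the time, the measured TCP pose, the force and the opening at its end, in the units of the state.
- ctrl.observe(): the state, without advancing time (a new reading comes with each control period).
- ctrl.get_image(name): name is "scene" or "top" or "wrist"; returns a dict with "color" (420x560x3 uint8, red, green, blue), "vfov" (degrees; the focal length in pixels is half the picture's height over the tangent of half this angle, whatever the lens; pixels are square), "cx", "cy" (the principal point, pixels), "dist" ([k1, k2, p1, p2, k3] as OpenCV has them; the pictures are not rectified), "xyz" and "orientation" of the camera in the world; the wrist camera has in their place "hand_eye" (4x4, takes a point from camera to tool coordinates, whose origin is the TCP and whose axes are the tool frame's). Camera axes: x right, y down, z forward; pixel columns grow to the right and rows downward; lengths in m; the calibration is good to about 2 mm. A picture is of the moment at which its call begins: read the wrist's pose just before it. There is no depth.
- ctrl.close_job(): hands the job in, once; it reports no verdict.
Trained networks look in the newest picture that a camera, given by its name, has taken for a name from the list of things; names that differ only in an ending like _2 or _b are one class to them, and where a whole thing is asked for, a point or a joint stands for the part that bears it (a point fixed in the world has none). Each returns a list of dicts, best first, with "p" (0 to 1); they miss things now and then, are a little off and sometimes report something else, mostly with a low value. They report only what shows in the picture. A call takes as long as a camera call.
- ctrl.search_frame(target, camera): "position" ([x, y, z] in m, in world coordinates, good to about 4 mm: the middle of the surface that is visible of it).
- ctrl.cut_out(target, camera): "pixels" (420x560 bool, what is visible of it).
The state is a dict: "time": time; "qpos": joint angles; "qd": joint speeds; "joint_torque": joint torques, N m; "tool_pos": TCP position; "orientation": TCP orientation; "force": force on the tool from outside, world axes, zero at the start; "ft_torque": the same for the moment, N m; "opening": finger opening in m.
Only numpy, scipy, OpenCV 4.12 (cv2) and the standard library are available. Lean on these libraries where they do the work, as an engineer would, in place of code of your own. Each camera call takes 0.05 s, during which the arm holds its last target.

## Task

Seal the steel sample canister for transport. Free the clamp's wheel first: pull its lock knob up, turn it counter-clockwise as far as it goes so that the latch points aside, and push the knob fully back in. Then wind the spoked wheel clockwise, spoke after spoke, until you feel the lid clamped firmly, without crushing the gasket, and let go, leaving everything else where it is.

Things in the scene. Friction and masses are not known exactly. Their poses are not given: they have to be found in the camera images.
- clamp: Fixed clamp: steel base plate 300 x 300 x 12 mm, two columns (20 mm across, at y = +-110 mm) and a grey crossbar along y over the wheel (26 mm wide, 250 long, underside 155, top 177 mm above the table, nuts to 183). Origin: centre of the plate's underside. z up, x away from the robot give or take its yaw, y to the left; front means -x.
- wheel_centre (a point): Centre of the four-spoked wheel, on its upright axle, at spoke height (130 mm above the table), below the crossbar's middle; axes as clamp (do not turn). Hub 38 mm across. Seen from above the spokes are free only before and beyond the crossbar: a finger among them cannot pass it, so one spoke can be pushed through some 110 degrees, then the next is taken.
- spoke_end (a point): Outer end of one of the four spokes, at mid thickness; turns with the wheel. Spokes: level round steel bars, 10 mm thick, 90 degrees apart, ends 80 mm from the axle, 20 mm of air up to the crossbar, 30 mm or more down to the canister's lid.
- wheel (a joint): Wheel angle, rad, -0.35 to 0.35 at the start; grows clockwise from above = tightening (screw down 4 mm per rad). Stays where left, also when tight. The screw meets the lid when it reads 1.75 to 3.3, by the gasket's hidden height: only felt. Steady push square to a spoke 60 mm from the axle: 7 to 11 N while free (starts add some), then about 0.2 N more per mm; firm at 16 to 24 N; over 30 N crushes the gasket.
- lock_knob (a point): Middle of the lock's black grip bar (40 long, 14 thick, 26 mm high), on its upright spindle at x = -85, y = -100 mm of the clamp, 155 mm above the table when in. Site x: along the bar, the way the latch arm under it points; z up. Arm 66 mm long from the spindle, 10 wide, top 21 mm below the point. At the start it points at the axle, between two spokes, and blocks the wheel.
- lock_lift (a joint): How far the lock knob is pulled up, m: 0 pushed in, 0.018 fully out. It takes about 7 N to pull up, stays up where it is left (5 N of friction) and needs about 3 N to push in.
- lock_turn (a joint): Turn of the lock knob, rad, growing counter-clockwise seen from above: 0 latch arm at the wheel (locked), 1.3 its stop, arm swung aside to the front. Friction 0.06 N m. Pushed in, it can turn only about 0.15 rad; it must be pulled up 12 mm or more to swing across, and goes back in only within 0.15 rad of either end.
- canister: Stainless steel sample canister, 116 mm across, standing fixed in the middle of the clamp's base plate; its lid (124 mm across, 8 mm thick, top 87 to 93 mm above the table) lies on a black gasket under the wheel's screw. Origin: centre of its underside, 12 mm above the table.
- vial: Bystander, to be left alone: small clear vial, 22 mm across, 45 mm high, with a yellow cap, standing on the front left corner of the clamp's base plate. Origin: centre of its underside.
- spare_ring: Bystander, to be left alone: flat black rubber ring, 40 mm across, 6 mm thick, lying on the far left corner of the base plate. Origin: centre of its underside.
- marker: Bystander, to be left alone: black marker pen, 130 x 12 x 12 mm, lying on the table at the front left of the clamp. Origin: centre of its underside.
- reagent: Bystander, to be left alone: amber bottle, 64 mm across, 130 mm high, at the left. Origin: centre of its underside.
- beaker: Bystander, to be left alone: open glass beaker, 70 mm across, 85 mm high, at the right. Origin: centre of its underside.
- tip_box: Bystander, to be left alone: blue box of tips, 85 x 120 x 50 mm, at the left. Origin: centre of its underside.
- cap_jar: Bystander, to be left alone: clear jar with white cap, 60 mm across, 75 mm high, at the right. Origin: centre of its underside.

How it is judged:
By the outcome, as a careful person would: the job done as asked, in the order asked, and still so for the second after the job is handed in, with the robot touching nothing.
It also fails if it takes over 58 s, if anything falls off the work surface, if the arm or the gripper's body presses on something with over 40 N, if the wrist force passes 120 N, or if a joint passes its speed limit or range.

## Working session

There is one attempt and no reset: what is moved stays moved. The work goes in short steps, Python scripts to look and compute and a tool call to move; the robot and the scene stay as the last step left them, time stands still between calls to the robot, and variables do not carry over. Pictures are saved under pics/ and viewed, and the job is handed in when it is done.

Besides the shell and the picture viewer there is one more tool, called after ">>>" by a JSON object that holds its "name" and its "arguments". move_arm: Moves the arm, as the interface text tells. Its arguments: {"type":"object","properties":{"rows":{"type":"array","items":{"type":"array"}},"grip_force":{"type":"number"}},"required":["rows"]}

```bash
ls; mkdir -p pics; python3 - <<'E'
from bench import ctrl
import cv2
s=ctrl.observe()
print({k:(v if not hasattr(v,'round') else v) for k,v in s.items()}, ctrl.grasp_offset)
for n in ["scene","top","wrist"]:
    im=ctrl.get_image(n); cv2.imwrite(f"pics/{n}0.png",im["color"][:,:,::-1])
    print(n,{k:v for k,v in im.items() if k!="color"})
    if n!="wrist":
        for t in ["lock_knob","spoke_end","wheel_centre","clamp","canister"]:
            print(t,[(d["p"],d["position"]) for d in ctrl.search_frame(t,n)][:5])
E
```

```text
pics
{'time': 0.0, 'qpos': array([ 1.22788769e+00,  8.79762798e-02,  1.37223357e+00, -2.32110935e-05,
        1.68355893e+00, -1.03092165e-01]), 'qd': array([ 2.93387721e-04, -3.27720394e-04, -2.44263004e-04, -7.23224445e-04,
        9.55501899e-05, -4.47170985e-05]), 'joint_torque': array([ 1.25067862e-03, -3.40174878e+01, -3.02436054e+01,  7.18907034e-02,
        3.26660858e-02, -1.75419564e-04]), 'tool_pos': array([0.13046739, 0.5337559 , 0.20430302]), 'orientation': array([ 0.70186676,  0.08383362,  0.70219116, -0.08533788]), 'force': array([0.96983104, 0.75943174, 0.30143968]), 'ft_torque': array([-0.00486304, -0.0284941 ,  0.02317822]), 'opening': 0.09369909978641844} 0.0188
scene {'vfov': 57.751755109002815, 'cx': 285.93012318316966, 'cy': 212.21205020726134, 'dist': array([-0.04687859,  0.        ,  0.        ,  0.        ,  0.        ]), 'xyz': array([1.31997848, 0.09592387, 0.58988663]), 'orientation': array([-0.32918562,  0.57630346,  0.65034914, -0.36953639])}
lock_knob [(0.68, [0.6993, 0.0539, 0.0173]), (0.52, [0.5803, -0.2037, 0.1561])]
spoke_end [(0.81, [0.6393, -0.077
[... 625 characters left out ...]
poke_end [(0.64, [0.6047, -0.0856, 0.1329])]
wheel_centre [(0.87, [0.6069, -0.0788, 0.0136])]
clamp [(0.86, [0.613, -0.085, 0.0141])]
canister [(0.88, [0.6097, -0.0787, 0.0894])]
wrist {'vfov': 62.90115672094932, 'cx': 282.99199300616647, 'cy': 207.01583177856637, 'dist': array([-0.08064425,  0.        ,  0.        ,  0.        ,  0.        ]), 'hand_eye': array([[-1.09706818e-03, -2.62537431e-01,  9.64921185e-01,
        -1.79625699e-01],
       [ 9.99999350e-01, -5.86128812e-04,  9.77475391e-04,
         5.35563975e-04],
       [ 3.08944230e-04,  9.64921631e-01,  2.62537904e-01,
        -7.69472559e-02],
       [ 0.00000000e+00,  0.00000000e+00,  0.00000000e+00,
         1.00000000e+00]])}
```

View pics/scene0.png

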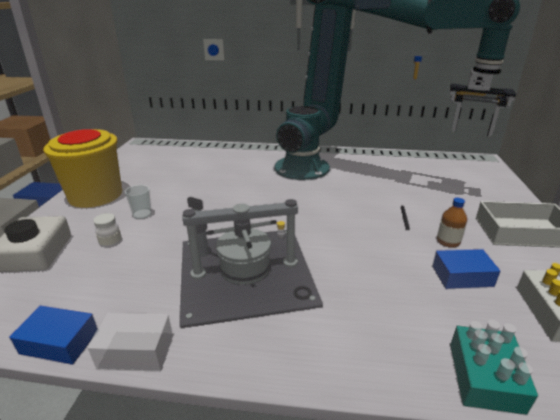

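View pics/top0.png

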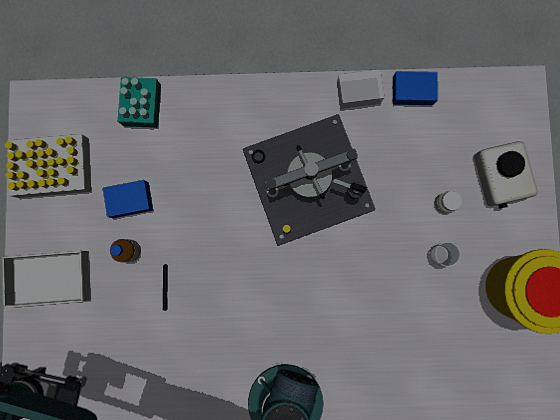

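View pics/wrist0.png

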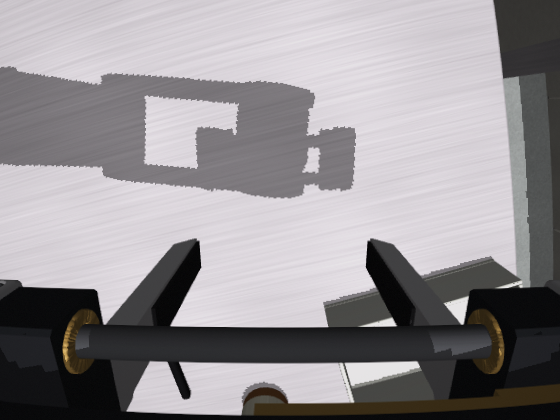

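The top view shows the clamp yawed: plate corners near (243,149), (338,115), (375,210), (278,245), crossbar (272,190)-(355,155), and the knob near (357,190). I'll zoom in and fit it.

```bash
cat > h.py <<'E'
import numpy as np, cv2
from scipy.spatial.transform import Rotation as R
def Rq(q): return R.from_quat([q[1],q[2],q[3],q[0]]).as_matrix()
def K(im):
    h,w=im["color"].shape[:2]; f=h/2/np.tan(np.radians(im["vfov"])/2)
    return np.array([[f,0,im["cx"]],[0,f,im["cy"]],[0,0,1]])
def campose(im,state=None):
    if "hand_eye" in im:
        Rt=Rq(state["orientation"]); H=im["hand_eye"]
        return Rt@H[:3,:3], state["tool_pos"]+Rt@H[:3,3]
    return Rq(im["orientation"]), np.array(im["xyz"])
def proj(P,im,state=None):
    Rc,t=campose(im,state); P=np.atleast_2d(P).astype(float)
    rv=cv2.Rodrigues(Rc.T)[0]; tv=-Rc.T@t
    return cv2.projectPoints(P,rv,tv,K(im),np.array(im["dist"]))[0].reshape(-1,2)
def unproj(uv,z,im,state=None):
    Rc,t=campose(im,state)
    n=cv2.undistortPoints(np.array(uv,float).reshape(-1,1,2),K(im),np.array(im["dist"])).reshape(-1,2)
    d=np.c_[n,np.ones(len(n))]@Rc.T
    return t+d*((z-t[2])/d[:,2])[:,None]
def crop(im,x0,y0,x1,y1,name,s):
    cv2.imwrite(f"pics/{name}.png",cv2.resize(im["color"][y0:y1,x0:x1,::-1],None,fx=s,fy=s,interpolation=cv2.INTER_CUBIC))
E
python3 - <<'E'
from h import *
from bench import ctrl
import pickle
im=ctrl.get_image("top"); sc=ctrl.get_image("scene")
pickle.dump((im,sc),open("im0.pkl","wb"))
crop(im,230,100,390,260,"topz",3.7); crop(sc,170,180,330,330,"scz",4)
c=unproj([(243,149),(338,115),(375,210),(278,245)],0.012,im); print(c.round(4)); print(c.mean(0))
for i in range(4):
    d=c[(i+1)%4]-c[i]; print(np.linalg.norm(d),np.degrees(np.arctan2(d[1],d[0])))
for cam in("top","scene"):
    print(cam,[(d["p"],d["position"]) for d in ctrl.search_frame("lock_knob",cam)])
E
```

```text
[[ 0.7159  0.1015  0.012 ]
 [ 0.8088 -0.1774  0.012 ]
 [ 0.528  -0.2725  0.012 ]
 [ 0.4358  0.0074  0.012 ]]
[ 0.6221312 -0.0852508  0.012    ]
0.2939603933838325 -71.58753576422548
0.29646302595113005 -161.28571438494654
0.2946900088697138 108.2377193453398
0.2955613218205139 18.574031953725953
top [(0.75, [0.582, -0.1927, 0.1527]), (0.35, [0.5408, -0.4628, 0.0758])]
scene [(0.53, [0.5837, -0.2034, 0.157])]
```

View pics/topz.png

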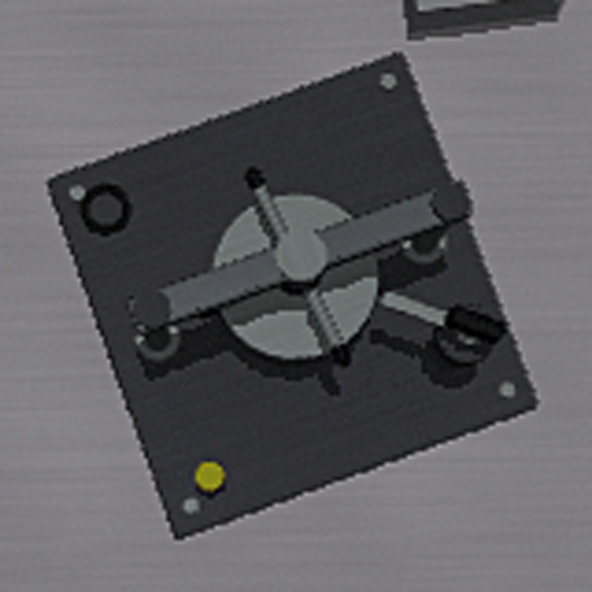

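View pics/scz.png

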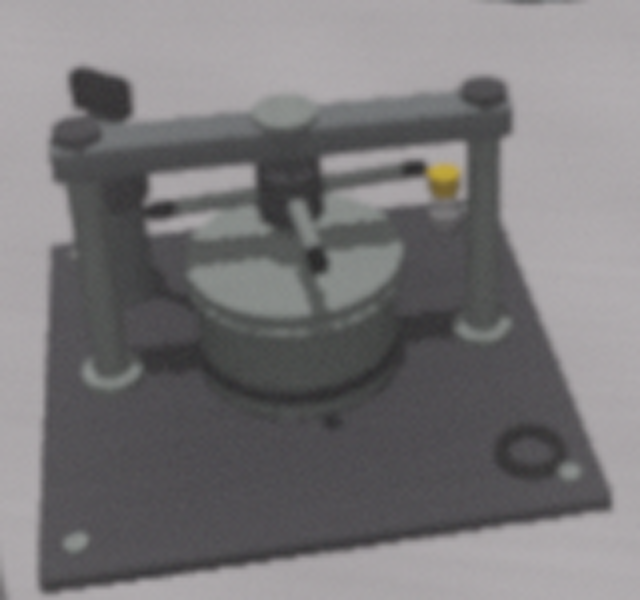

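```bash
cat > fit.py <<'E'
from h import *
import pickle
from scipy.optimize import least_squares
im,sc=pickle.load(open("im0.pkl","rb"))
t=lambda u,v:((u+.5)/3.7+230-.5,(v+.5)/3.7+100-.5); s=lambda u,v:((u+.5)/4+170-.5,(v+.5)/4+180-.5)
h=.15
A=[((h,h,.012),t(50,182),im),((h,-h,.012),t(402,53),im),((-h,-h,.012),t(538,405),im),((-h,h,.012),t(178,538),im),
((0,.11,.183),t(151,308),im),((0,-.11,.183),t(453,200),im),((-.085,-.1,.168),t(474,322),im),
((h,-h,.0),s(42,590),sc),((h,h,0.012),s(612,495),sc),((0,.11,.183),s(484,90),sc),((0,-.11,.183),s(77,130),sc)]
def W(p,P):
    c,s_=np.cos(p[2]),np.sin(p[2]); return np.array([p[0]+c*P[0]-s_*P[1],p[1]+s_*P[0]+c*P[1],P[2]])
def f(p): return np.concatenate([proj(W(p,P),I)[0]-uv for P,uv,I in A])
r=least_squares(f,[.62,-.085,.33],loss="soft_l1")
print(r.x,np.degrees(r.x[2])); print(f(r.x).reshape(-1,2).round(1))
p=r.x
print("knob",W(p,(-.085,-.1,.155)),"dir to axle",np.degrees(np.arctan2(100,85)+p[2]))
E
python3 fit.py; python3 - <<'E'
from fit import *
# spoke ends
for uv in [t(255,178),t(343,356)]:
    P=unproj([uv],.13,im)[0]; d=P[:2]-p[:2]; print("spoke",P,np.linalg.norm(d),np.degrees(np.arctan2(d[1],d[0])))
for uv in [s(318,258),s(158,210),s(415,168)]:
    P=unproj([uv],.13,sc)[0]; d=P[:2]-p[:2]; print("spoke",P,np.linalg.norm(d),np.degrees(np.arctan2(d[1],d[0])))
E
```

```text
[ 0.62435031 -0.08457966  0.32244621] 18.47480677271267
[[-1.4 -0.9]
 [ 0.3 -0.8]
 [ 0.6  0.3]
 [-0.7  0.4]
 [ 0.2  0.2]
 [-0.6  0.1]
 [ 1.1  0.2]
 [-0.6  1.3]
 [ 0.7 -0.2]
 [ 0.  -1.1]
 [-0.2 -1.1]]
knob [ 0.57541972 -0.20636142  0.155     ] dir to axle 68.11027019961531
[ 0.62435031 -0.08457966  0.32244621] 18.47480677271267
[[-1.4 -0.9]
 [ 0.3 -0.8]
 [ 0.6  0.3]
 [-0.7  0.4]
 [ 0.2  0.2]
 [-0.6  0.1]
 [ 1.1  0.2]
 [-0.6  1.3]
 [ 0.7 -0.2]
 [ 0.  -1.1]
 [-0.2 -1.1]]
knob [ 0.57541972 -0.20636142  0.155     ] dir to axle 68.11027019961531
spoke [ 0.69002862 -0.05578792  0.13      ] 0.07171195433186019 23.671450141065964
spoke [ 0.55914542 -0.11465447  0.13      ] 0.07180649469937352 -155.2391723374011
spoke [ 0.68828898 -0.05567453  0.13      ] 0.07016879442341209 24.326580113140835
spoke [ 0.65498174 -0.15122123  0.13      ] 0.0733442766036659 -65.31438434751395
spoke [ 0.59517689 -0.01865893  0.13      ] 0.0720876661066788 113.87193178276357
```

```bash
python3 - <<'E'
from h import *
from bench import ctrl
s=ctrl.observe(); M=Rq(s["orientation"]); print(M.round(3),s["time"])
yaw=np.degrees(np.arctan2(M[1,1],M[0,1])); print("tool y yaw",yaw)
print(M.T@(np.array([.575,-.206,.21])-s["tool_pos"]))
E
```

```text
[[ 0.     0.237  0.971]
 [ 0.     0.971 -0.237]
 [-1.     0.     0.   ]] 0.85
tool y yaw 76.26345041212038
[-0.00455069 -0.61360083  0.6074546 ]
```

>>> {"name": "move_arm", "arguments": {"rows": [[0.1, [-0.02, -0.02, 0.02], 4], [0.1, [-0.045, -0.05, 0.05], 10], [0.1, [-0.045, -0.614, 0.607], 98], [0.1, [-0.045, -0.614, 0.607], 98], [0.1, [-0.045, -0.614, 0.607], 98], [0.1, [-0.045, -0.614, 0.607], 98], [0.1, [-0.045, -0.614, 0.607], 98], [0.1, [-0.045, -0.614, 0.607], 98], [0.1, [-0.045, -0.614, 0.607], 98], [0.1, [-0.045, -0.614, 0.607], 98], [0.1, [-0.045, -0.614, 0.607], 98], [0.1, [-0.045, -0.614, 0.607], 98], [0.1, [-0.045, -0.614, 0.607], 98], [0.1, [-0.045, -0.614, 0.607], 98], [0.1, [-0.045, -0.614, 0.607], 98], [0.1, [-0.045, -0.614, 0.607], 98], [0.1, [-0.045, -0.614, 0.607], 98], [0.1, [-0.045, -0.614, 0.607], 98], [0.1, [-0.045, -0.614, 0.607], 98], [0.1, [-0.045, -0.614, 0.607], 98]]}}

```text
time: 2.52
tool_pos: [0.5498, -0.1662, 0.2503]
orientation: [0.397, 0.586, 0.397, -0.585]
force: [0.4, 0.6, -0.4]
opening: 0.0517
```

```bash
cat > look.py <<'E'
from h import *
from bench import ctrl
import sys
def st():
    s=ctrl.observe(); M=Rq(s["orientation"]); 
    print("t",s["time"],"pos",s["tool_pos"].round(4),"yaw",np.degrees(np.arctan2(M[1,1],M[0,1])).round(2),"tilt",M[:,0].round(4),"F",s["force"].round(2),"T",s["ft_torque"].round(3),"q",s["qpos"].round(2),"op",s["opening"])
    return s,M
E
python3 - <<'E'
from look import *
s,M=st(); im=ctrl.get_image("wrist"); cv2.imwrite("pics/w1.png",im["color"][:,:,::-1])
print([(d["p"],d["position"]) for d in ctrl.search_frame("lock_knob","wrist")])
for P in [(.575,-.206,.168)]: print(proj(P,im,s))
E
```

```text
t 2.5167 pos [ 0.5498 -0.1662  0.2503] yaw -21.77 tilt [ 4.e-04  2.e-04 -1.e+00] F [ 0.4   0.58 -0.44] T [-0.086  0.009  0.052] q [-0.39  0.14  1.23  0.    1.78 -0.01] op 0.05166377998863213
[(0.68, [0.5861, -0.1873, 0.1407])]
[[330.64054692 246.47207623]]
```

View pics/w1.png

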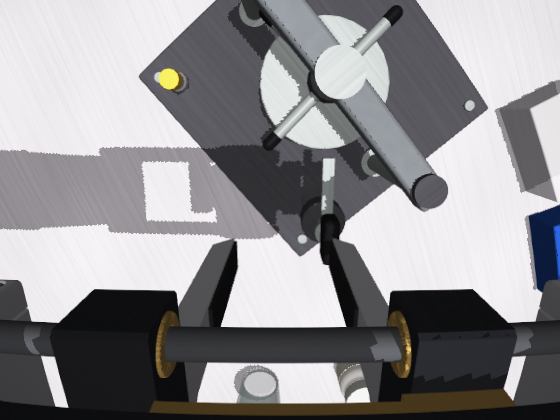

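The knob bar sits at about (329,240) in the wrist view, matching the fit (331,246). It runs vertically in the image, square to the jaws.

```bash
python3 - <<'E'
from look import *
s,M=st(); print(M.T@(np.array([.575,-.206,.141])-s["tool_pos"]))
from bench import ctrl
im=ctrl.get_image("wrist")
for uv,z in [((396,13),.13),((270,143),.13),((329,240),.168),((431,191),.183),((329,217),.16)]: print(unproj([uv],z,im,s))
E
```

```text
t 2.6167 pos [ 0.5505 -0.1691  0.2469] yaw -22.08 tilt [-3.7e-03 -1.0e-04 -1.0e+00] F [-0.39  0.15  0.46] T [-0.058  0.089 -0.046] q [-0.4   0.14  1.23 -0.    1.77 -0.01] op 0.05161602755767147
[0.10585064 0.03689548 0.02479579]
[[ 0.69247562 -0.05699446  0.13      ]]
[[ 0.55903473 -0.11552973  0.13      ]]
[[ 0.57586209 -0.20193563  0.168     ]]
[[ 0.65909069 -0.18851672  0.183     ]]
[[ 0.5825739 -0.1864685  0.16     ]]
```

>>> {"name": "move_arm", "arguments": {"rows": [[0.1, [0.0, 0.02, 0.012], 0], [0.1, [0.0, 0.036, 0.024], 0], [0.1, [0.0, 0.036, 0.024], 0], [0.1, [0.03, 0.036, 0.024], 0], [0.1, [0.06, 0.036, 0.024], 0], [0.1, [0.085, 0.036, 0.024], 0], [0.1, [0.1, 0.036, 0.024], 0], [0.1, [0.106, 0.036, 0.024], 0], [0.1, [0.106, 0.036, 0.024], 0], [0.1, [0.106, 0.036, 0.024], 0], [0.1, [0.106, 0.036, 0.024], 0]]}}

```text
time: 3.58
tool_pos: [0.5745, -0.2018, 0.1442]
orientation: [0.396, 0.586, 0.396, -0.586]
force: [0.4, -0.2, 0.6]
opening: 0.052
```

```bash
python3 - <<'E'
from look import *
s,M=st(); im=ctrl.get_image("wrist"); cv2.imwrite("pics/w2.png",im["color"][:,:,::-1])
E
```

```text
t 3.5833 pos [ 0.5745 -0.2018  0.1442] yaw -21.92 tilt [-0.e+00  1.e-04 -1.e+00] F [ 0.4  -0.21  0.59] T [-0.113  0.108  0.021] q [-0.43  0.24  1.32  0.    1.58 -0.05] op 0.051974811246021276
```

View pics/w2.png

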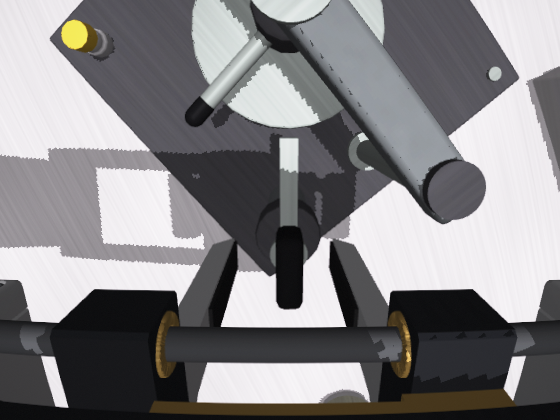

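```bash
python3 - <<'E'
from look import *
s,M=st(); im=ctrl.get_image("wrist")
for uv in [(289,268),(289,228),(289,308)]: print(M.T@(unproj([uv],.168,im,s)[0]-s["tool_pos"]))
g=unproj([(289,140)],.134,im,s)[0];print(g, M.T@(g-s["tool_pos"]))
E
```

```text
t 3.6333 pos [ 0.5746 -0.202   0.1442] yaw -21.93 tilt [ 1.e-04  0.e+00 -1.e+00] F [-0.08  0.3  -0.86] T [-0.024  0.119  0.051] q [-0.43  0.24  1.32  0.    1.58 -0.05] op 0.0516796855543368
[-0.02380301  0.00204587 -0.00308237]
[-0.02380224  0.00195057 -0.02395691]
[-0.02380384  0.00215577  0.01945892]
[ 0.60034231 -0.14443838  0.134     ] [ 0.01019925  0.00240182 -0.06305067]
```

>>> {"name": "move_arm", "arguments": {"rows": [[0.1, [0.003, 0.002, 0.0], 0], [0.1, [0.004, 0.002, 0.0], 0], [-0.6, [0.005, 0.002, 0.0], 0], [-1, [0.005, 0.002, 0.0], 0], [-1, [0.005, 0.002, 0.0], 0], [-1, [0.005, 0.002, 0.0], 0], [-1, [0.005, 0.002, 0.0], 0], [-1, [0.005, 0.002, 0.0], 0], [-1, [0.005, 0.002, 0.0], 0]], "grip_force": 35}}

```text
time: 4.43
tool_pos: [0.5772, -0.2033, 0.139]
orientation: [0.396, 0.586, 0.395, -0.586]
force: [2.5, -1.1, -2.2]
opening: 0.0142
```

```bash
python3 - <<'E'
from look import *
s,M=st()
E
```

```text
t 4.4333 pos [ 0.5772 -0.2033  0.139 ] yaw -21.94 tilt [ 1.9e-03 -8.0e-04 -1.0e+00] F [ 2.52 -1.08 -2.18] T [-0.296 -0.448  0.07 ] q [-0.43  0.24  1.32  0.    1.57 -0.05] op 0.014155282803666808
```

>>> {"name": "move_arm", "arguments": {"rows": [[-1, [-0.004, 0.0, 0.0], 0], [-1, [-0.008, 0.0, 0.0], 0], [-1, [-0.012, 0.0, 0.0], 0], [-1, [-0.015, 0.0, 0.0], 0], [-1, [-0.018, 0.0, 0.0], 0], [-1, [-0.018, 0.0, 0.0], 0], [-1, [-0.018, 0.0, 0.0], 0]]}}

```text
time: 5.02
tool_pos: [0.5772, -0.2033, 0.157]
orientation: [0.396, 0.586, 0.395, -0.586]
force: [3.3, -1.0, -6.3]
opening: 0.0137
```

```bash
python3 - <<'E'
from look import *
s,M=st()
E
```

```text
t 5.0167 pos [ 0.5772 -0.2033  0.157 ] yaw -21.94 tilt [ 1.9e-03 -7.0e-04 -1.0e+00] F [ 3.29 -0.97 -6.28] T [-0.262 -0.408  0.011] q [-0.43  0.24  1.3   0.    1.61 -0.05] op 0.013745314279413947
```

>>> {"name": "move_arm", "arguments": {"rows": [[-1, [0, 0, 0], -5], [-1, [0, 0, 0], -11], [-1, [0, 0, 0], -17], [-1, [0, 0, 0], -23], [-1, [0, 0, 0], -29], [-1, [0, 0, 0], -35], [-1, [0, 0, 0], -41], [-1, [0, 0, 0], -47], [-1, [0, 0, 0], -53], [-1, [0, 0, 0], -59], [-1, [0, 0, 0], -65], [-1, [0, 0, 0], -70], [-1, [0, 0, 0], -74], [-1, [0, 0, 0], -75], [-1, [0, 0, 0], -75], [-1, [0, 0, 0], -75]]}}

```text
time: 6.35
tool_pos: [0.575, -0.2039, 0.1571]
orientation: [0.67, 0.224, 0.671, -0.226]
force: [-5.4, -2.8, -2.5]
opening: 0.0137
```

```bash
python3 - <<'E'
from look import *
s,M=st(); im=ctrl.get_image("wrist"); cv2.imwrite("pics/w3.png",im["color"][:,:,::-1])
E
```

```text
t 6.35 pos [ 0.575  -0.2039  0.1571] yaw 52.9 tilt [-0.003  -0.0016 -1.    ] F [-5.43 -2.84 -2.48] T [-0.647  0.992 -0.089] q [-0.43  0.24  1.3  -0.    1.61 -1.36] op 0.013696894603741298
```

View pics/w3.png

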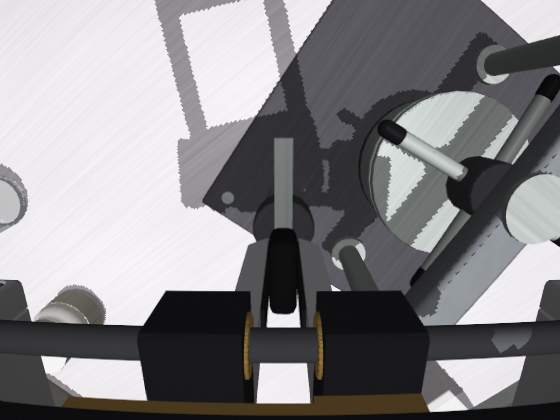

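>>> {"name": "move_arm", "arguments": {"rows": [[-1, [0, 0, 0], -2], [-1, [0, 0, 0], -4], [-1, [0, 0, 0], -4], [-1, [0, 0, 0], -4]]}}

```text
time: 6.73
tool_pos: [0.5748, -0.2039, 0.1571]
orientation: [0.677, 0.202, 0.678, -0.203]
force: [1.0, -1.2, -4.6]
opening: 0.014
```

```bash
python3 - <<'E'
from look import *
s,M=st()
E
```

```text
t 6.7333 pos [ 0.5748 -0.2039  0.1571] yaw 56.72 tilt [-0.0031 -0.0014 -1.    ] F [ 0.98 -1.22 -4.63] T [-0.322 -0.016 -0.81 ] q [-0.43  0.24  1.3  -0.    1.61 -1.42] op 0.014046960771639843
```

>>> {"name": "move_arm", "arguments": {"rows": [[-1, [0, 0, 0], 2], [-1, [0.004, 0, 0], 2], [-1, [0.008, 0, 0], 2], [-1, [0.012, 0, 0], 2], [-1, [0.016, 0, 0], 2], [-1, [0.019, 0, 0], 2], [-1, [0.02, 0, 0], 2], [-1, [0.02, 0, 0], 2], [-1, [0.02, 0, 0], 2]]}}

```text
time: 7.48
tool_pos: [0.575, -0.204, 0.1389]
orientation: [0.674, 0.213, 0.674, -0.215]
force: [-4.6, 0.8, 8.0]
opening: 0.0139
```

```bash
python3 - <<'E'
from look import *
s,M=st()
E
```

```text
t 7.4833 pos [ 0.575  -0.204   0.1389] yaw 54.72 tilt [-0.0015 -0.0022 -1.    ] F [-4.62  0.8   7.95] T [-0.005  0.816 -0.546] q [-0.43  0.24  1.33 -0.    1.57 -1.39] op 0.013869749359280684
```

>>> {"name": "move_arm", "arguments": {"rows": [[-0.6, [0, 0, 0], 0], [-0.3, [0, 0, 0], 0], [0.0, [0, 0, 0], 0], [0.0, [0, 0, 0], 0], [0.0, [-0.03, 0, 0], 0], [0.0, [-0.06, 0, 0], 0], [0.0, [-0.08, 0, 0], 0], [0.0, [-0.08, 0, 0], 0], [0.0, [-0.08, 0, 0], 0]]}}

```text
time: 8.23
tool_pos: [0.5759, -0.204, 0.22]
orientation: [0.675, 0.213, 0.673, -0.215]
force: [0.4, -0.1, -1.0]
opening: 0.0471
```

```bash
python3 - <<'E'
from look import *
import pickle
s,M=st(); im=ctrl.get_image("wrist"); cv2.imwrite("pics/w4.png",im["color"][:,:,::-1])
sc=ctrl.get_image("scene"); crop(sc,170,180,330,330,"scz4",4)
pickle.dump((im,s),open("w4.pkl","wb"))
E
```

```text
t 8.2333 pos [ 0.5759 -0.204   0.22  ] yaw 54.75 tilt [ 0.0014 -0.0033 -1.    ] F [ 0.43 -0.13 -0.99] T [-0.033 -0.01   0.051] q [-0.43  0.22  1.19 -0.    1.73 -1.39] op 0.04707256540680654
```

View pics/w4.png

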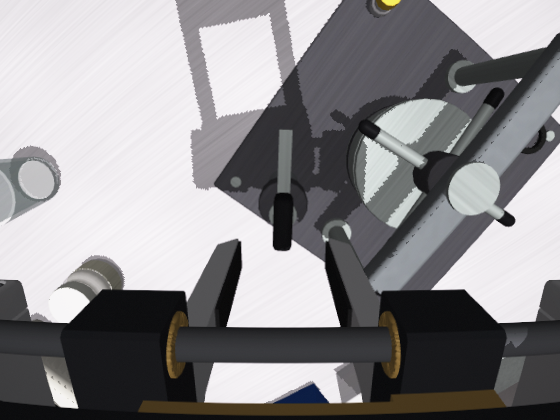

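View pics/scz4.png

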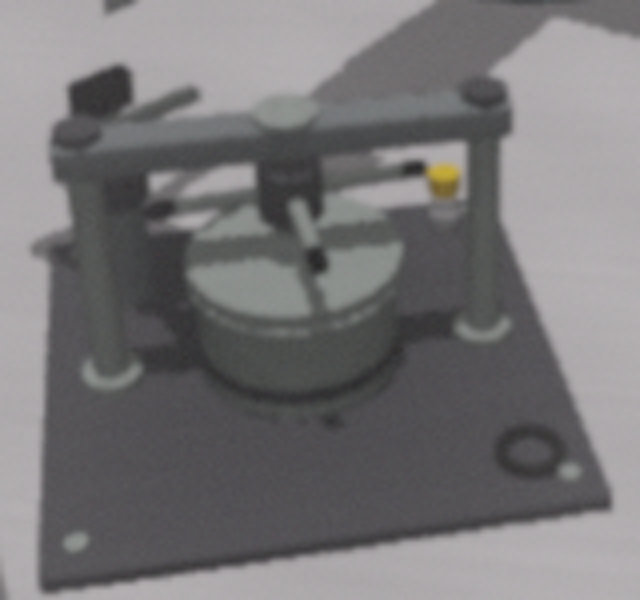

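The lock is released, and the latch points to the front-right with its tip at (286,130). The wheel spokes are seen at (369,130) and (495,95). Next I'll check the seating by projection and work out the wheel strokes.

```bash
python3 - <<'E'
from h import *
import pickle
im,s=pickle.load(open("w4.pkl","rb"))
c=np.array([.6245,-.0852]);y=np.radians(18.47)
for a in (142.6,):
  for z in (.134,.152):
    t=np.array([.5755,-.204])+.066*np.array([np.cos(np.radians(a)),np.sin(np.radians(a))]); print("tip",z,proj([*t,z],im,s))
for z in(.168,.186): print("knobtop",proj([.5755,-.204,z],im,s))
for uv in [(365,127),(496,92),(511,221)]:
    P=unproj([uv],.13,im,s)[0]; d=P[:2]-c; print(P,np.linalg.norm(d),np.degrees(np.arctan2(d[1],d[0]))-18.47)
for uv,z in [((474,189),.185)]: print("hub top",unproj([uv],z,im,s))
E
```

```text
tip 0.134 [[285.47556215 128.61505074]]
tip 0.152 [[285.64321761 129.72348719]]
knobtop [[282.16156364 225.6706581 ]]
knobtop [[282.08617351 234.33161069]]
[ 0.55740934 -0.11304206  0.13      ] 0.07263839712142678 -175.93196047775413
[ 0.59300104 -0.01322331  0.13      ] 0.07856735401154001 95.16549678608918
[ 0.69596047 -0.0494361   0.13      ] 0.07991029499311546 8.116642474685033
hub top [[ 0.6230853  -0.08361628  0.185     ]]
```

```bash
cat > plan.py <<'E'
from look import *
C=np.array([.6245,-.0848]); Y=18.47
def pose(phi,off,z,r=.06):
    A=np.radians(phi+Y); u=np.array([np.cos(A),np.sin(A)]); n=np.array([-u[1],u[0]])
    return np.array([*(C+r*u+off*n),z]), phi+Y+180
def rel(s,M,P,yaw):
    y0=np.degrees(np.arctan2(M[1,1],M[0,1])); d=M.T@(P-s["tool_pos"]); t=-((yaw-y0+180)%360-180)
    return d.round(4).tolist(), round(t,1)
def tau(s):
    p=s["tool_pos"][:2]-C; F=s["force"]; A=p/np.linalg.norm(p)
    return "cw torque/0.06 (on tool, +=resist): F-only %.2f, withT %.2f, radial %.2f"%((p[0]*F[1]-p[1]*F[0])/.06,(p[0]*F[1]-p[1]*F[0]+s["ft_torque"][2])/.06,F[:2]@A)
E
python3 - <<'E'
from plan import *
s,M=st(); print(tau(s))
for z in (.22,.112): print(rel(s,M,*pose(185.5,.019,z)))
E
```

```text
t 8.3333 pos [ 0.5745 -0.2035  0.2168] yaw 54.74 tilt [-4.2e-03 -8.0e-04 -1.0e+00] F [ 0.31  0.42 -0.22] T [-0.03  -0.011 -0.026] q [-0.43  0.22  1.2  -0.    1.73 -1.39] op 0.0468690957520498
cw torque/0.06 (on tool, +=resist): F-only 0.27, withT -0.17, radial -0.51
([-0.0033, 0.0644, -0.0421], np.float64(30.8))
([0.1047, 0.0648, -0.0418], np.float64(30.8))
```

>>> {"name": "move_arm", "arguments": {"rows": [[-0.5, [0, 0.02, -0.013], 6], [-1, [0, 0.04, -0.026], 12], [-1, [0, 0.06, -0.038], 19], [-1, [0, 0.0645, -0.042], 25], [-1, [0, 0.0645, -0.042], 30.8], [-1, [0, 0.0645, -0.042], 30.8], [-1, [0.0, 0.0645, -0.042], 30.8], [-1, [0.03, 0.0645, -0.042], 30.8], [-1, [0.06, 0.0645, -0.042], 30.8], [-1, [0.06, 0.0645, -0.042], 30.8], [-1, [0.06, 0.0645, -0.042], 30.8]]}}

```text
time: 9.25
tool_pos: [0.5755, -0.1265, 0.1539]
orientation: [0.59, 0.384, 0.596, -0.387]
force: [-0.1, -0.5, -0.3]
opening: 0.0002
```

```bash
python3 - <<'E'
from plan import *
s,M=st(); im=ctrl.get_image("wrist"); cv2.imwrite("pics/w5.png",im["color"][:,:,::-1])
s,M=st()
print(rel(s,M,*pose(185.5,.019,.112)))
E
```

```text
t 9.25 pos [ 0.5755 -0.1265  0.1539] yaw 23.98 tilt [-0.0104  0.0012 -0.9999] F [-0.14 -0.52 -0.31] T [-0.057  0.011 -0.05 ] q [-0.31  0.2   1.35 -0.    1.61 -0.73] op 0.00017565858072874952
t 9.3 pos [ 0.5769 -0.1269  0.1564] yaw 23.97 tilt [-5.7e-03 -4.0e-04 -1.0e+00] F [-0.46 -0.    0.93] T [-0.071  0.061  0.029] q [-0.31  0.2   1.35 -0.    1.61 -0.73] op 0.00031140494882149873
([0.0444, 0.0008, -0.0001], np.float64(-0.0))
```

View pics/w5.png

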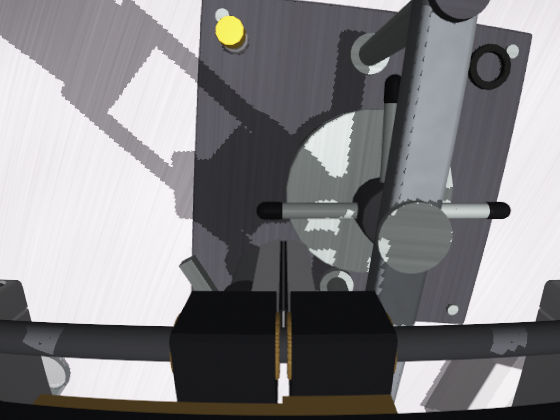

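>>> {"name": "move_arm", "arguments": {"rows": [[-1, [0.02, 0, 0], 0], [-1, [0.04, 0, 0], 0], [-1, [0.0445, 0, 0], 0], [-1, [0.0445, 0, 0], 0], [-1, [0.0445, 0, 0], 0]]}}

```text
time: 9.72
tool_pos: [0.5776, -0.1273, 0.1138]
orientation: [0.592, 0.384, 0.594, -0.386]
force: [0.6, 0.4, 0.4]
opening: 0.0009
```

```bash
python3 - <<'E'
from plan import *
s,M=st(); print(tau(s))
for i in range(1,15):
    ph=185.5-5*i+5; off=.019 if i<1 else .013
    print(ph, rel(s,M,*pose(ph,.013,.112)))
E
```

```text
t 9.7167 pos [ 0.5776 -0.1273  0.1138] yaw 23.98 tilt [-0.0033 -0.0011 -1.    ] F [0.55 0.44 0.37] T [-0.078  0.027 -0.002] q [-0.31  0.22  1.41 -0.    1.52 -0.73] op 0.0008554573968371179
cw torque/0.06 (on tool, +=resist): F-only 0.04, withT 0.02, radial -0.71
185.5 ([0.0018, 0.0001, -0.0068], np.float64(0.0))
180.5 ([0.0018, -0.0008, -0.0121], np.float64(5.0))
175.5 ([0.0018, -0.0012, -0.0174], np.float64(10.0))
170.5 ([0.0018, -0.0012, -0.0228], np.float64(15.0))
165.5 ([0.0018, -0.0007, -0.0281], np.float64(20.0))
160.5 ([0.0018, 0.0003, -0.0334], np.float64(25.0))
155.5 ([0.0018, 0.0017, -0.0385], np.float64(30.0))
150.5 ([0.0018, 0.0035, -0.0435], np.float64(35.0))
145.5 ([0.0018, 0.0058, -0.0484], np.float64(40.0))
140.5 ([0.0018, 0.0085, -0.053], np.float64(45.0))
135.5 ([0.0018, 0.0116, -0.0574], np.float64(50.0))
130.5 ([0.0018, 0.0151, -0.0615], np.float64(55.0))
125.5 ([0.0018, 0.0189, -0.0652], np.float64(60.0))
120.5 ([0.0018, 0.023, -0.0687], np.float64(65.0))
```

>>> {"name": "move_arm", "arguments": {"rows": [[-1, [0.002, 0, -0.004], 0], [-1, [0.002, 0, -0.007], 0], [-1, [0.002, -0.0008, -0.012], 5], [-1, [0.002, -0.0012, -0.0174], 10], [-1, [0.002, -0.0012, -0.0228], 15], [-1, [0.002, -0.0007, -0.0281], 20], [-1, [0.002, 0.0003, -0.0334], 25], [-1, [0.002, 0.0017, -0.0385], 30]]}}

```text
time: 10.38
tool_pos: [0.5636, -0.0939, 0.1139]
orientation: [-0.473, -0.525, -0.47, 0.529]
force: [-1.3, -5.7, 1.9]
opening: 0.0003
```

```bash
python3 - <<'E'
from plan import *
s,M=st(); print(tau(s))
for i in range(0,11):
    ph=155-4.5*i
    print(ph, rel(s,M,*pose(ph,.013,.112)))
E
```

```text
t 10.3833 pos [ 0.5636 -0.0939  0.1139] yaw -6.32 tilt [-0.0015 -0.007  -1.    ] F [-1.31 -5.71  1.85] T [-1.143  0.413  0.068] q [-0.26  0.17  1.46 -0.01  1.51 -0.15] op 0.0002573198336847191
cw torque/0.06 (on tool, +=resist): F-only 5.60, withT 6.74, radial 2.14
155.0 ([0.0019, -0.0005, -0.003], np.float64(0.2))
150.5 ([0.0018, -0.0013, -0.0077], np.float64(4.7))
146.0 ([0.0018, -0.0018, -0.0125], np.float64(9.2))
141.5 ([0.0018, -0.0019, -0.0174], np.float64(13.7))
137.0 ([0.0017, -0.0015, -0.0222], np.float64(18.2))
132.5 ([0.0017, -0.0009, -0.0269], np.float64(22.7))
128.0 ([0.0017, 0.0002, -0.0316], np.float64(27.2))
123.5 ([0.0016, 0.0016, -0.0363], np.float64(31.7))
119.0 ([0.0016, 0.0034, -0.0407], np.float64(36.2))
114.5 ([0.0016, 0.0056, -0.0451], np.float64(40.7))
110.0 ([0.0015, 0.008, -0.0492], np.float64(45.2))
```

>>> {"name": "move_arm", "arguments": {"rows": [[-1, [0.002, -0.0005, -0.005], 1], [-1, [0.002, -0.0013, -0.0085], 5], [-1, [0.002, -0.0018, -0.0135], 9.2], [-1, [0.002, -0.0019, -0.0184], 13.7], [-1, [0.002, -0.0015, -0.0232], 18.2], [-1, [0.002, -0.0009, -0.0279], 22.7], [-1, [0.002, 0.0002, -0.0326], 27.2], [-1, [0.002, 0.0016, -0.0373], 31.7], [-1, [0.002, 0.0034, -0.0417], 36.2], [-1, [0.002, 0.005, -0.045], 40]]}}

```text
time: 11.22
tool_pos: [0.5724, -0.0507, 0.1136]
orientation: [-0.265, -0.655, -0.259, 0.659]
force: [-4.8, -2.7, 4.0]
opening: 0.0005
```

```bash
cat >> plan.py <<'E'
def where(s):
    # finger polar position in clamp frame -> spoke angle if in contact (off 13)
    p=s["tool_pos"][:2]-C; r=np.linalg.norm(p); a=(np.degrees(np.arctan2(p[1],p[0]))-Y)%360
    return "r %.4f finger %.1f spoke~%.1f"%(r,a,a-np.degrees(np.arcsin(.013/r)))
E
python3 - <<'E'
from plan import *
s,M=st(); print(tau(s),where(s)); im=ctrl.get_image("wrist"); cv2.imwrite("pics/w6.png",im["color"][:,:,::-1])
E
```

```text
t 11.2167 pos [ 0.5724 -0.0507  0.1136] yaw -46.54 tilt [-0.003  -0.0101 -0.9999] F [-4.82 -2.69  3.99] T [-0.614  1.092  0.053] q [-0.18  0.18  1.45 -0.01  1.51  0.63] op 0.0005100961704862111
cw torque/0.06 (on tool, +=resist): F-only 5.07, withT 5.95, radial 2.56 r 0.0622 finger 128.3 spoke~116.3
```

View pics/w6.png

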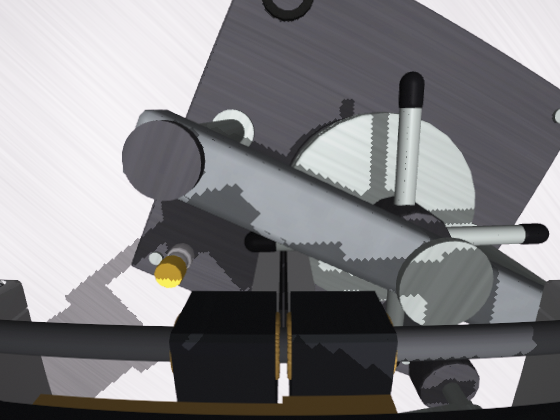

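```bash
python3 - <<'E'
from plan import *
s,M=st(); print(tau(s))
sp=116.3+90
for ph,off,z in [(116.3,.018,.112),(116.3,.018,.155),(sp,.021,.155),(sp,.021,.11)]: print(rel(s,M,*pose(ph,off,z)))
E
```

```text
t 11.2667 pos [ 0.573  -0.0501  0.1135] yaw -46.62 tilt [-0.002  -0.0093 -1.    ] F [-3.7  -2.38  3.82] T [-0.498  0.805  0.028] q [-0.18  0.18  1.45 -0.01  1.51  0.63] op 0.00048278136479311
cw torque/0.06 (on tool, +=resist): F-only 4.18, withT 4.65, radial 1.73
([0.0015, 0.001, 0.0059], np.float64(-1.4))
([-0.0415, 0.0013, 0.0062], np.float64(-1.4))
([-0.0407, 0.0833, 0.0462], np.float64(-91.4))
([0.0043, 0.083, 0.0459], np.float64(-91.4))
```

>>> {"name": "move_arm", "arguments": {"rows": [[-1, [0, 0, 0.006], 0], [-1, [-0.02, 0.001, 0.006], -1], [-1, [-0.042, 0.001, 0.006], -2], [-1, [-0.042, 0.005, 0.009], -8], [-1, [-0.042, 0.012, 0.012], -15], [-1, [-0.042, 0.02, 0.015], -22], [-1, [-0.042, 0.028, 0.018], -29], [-1, [-0.042, 0.035, 0.022], -36], [-1, [-0.042, 0.042, 0.025], -43], [-1, [-0.042, 0.05, 0.029], -50], [-1, [-0.042, 0.057, 0.033], -57], [-1, [-0.042, 0.065, 0.037], -64], [-1, [-0.042, 0.072, 0.04], -71], [-1, [-0.042, 0.078, 0.043], -78], [-1, [-0.042, 0.083, 0.046], -85], [-1, [-0.042, 0.083, 0.046], -91.4], [-1, [-0.042, 0.083, 0.046], -91.4], [-1, [-0.042, 0.083, 0.046], -91.4]]}}

```text
time: 12.77
tool_pos: [0.5968, -0.1416, 0.1567]
orientation: [0.653, 0.269, 0.651, -0.276]
force: [0.1, 0.4, -0.0]
opening: 0.0003
```

```bash
python3 - <<'E'
from plan import *
import pickle
s,M=st(); im=ctrl.get_image("wrist"); cv2.imwrite("pics/w7.png",im["color"][:,:,::-1]); pickle.dump((im,s),open("w7.pkl","wb"))
s,M=st(); print(tau(s),where(s))
print(rel(s,M,*pose(206.3,.021,.110)))
E
```

```text
t 12.7667 pos [ 0.5968 -0.1416  0.1567] yaw 44.65 tilt [-8.0e-04 -9.2e-03 -1.0e+00] F [ 0.12  0.45 -0.  ] T [-0.045 -0.037  0.013] q [-0.32  0.24  1.29 -0.01  1.61 -1.1 ] op 0.0002917228663953631
t 12.8167 pos [ 0.5967 -0.1415  0.1567] yaw 44.66 tilt [-0.001  -0.0092 -1.    ] F [-0.41 -0.26 -0.84] T [-0.054 -0.015  0.029] q [-0.32  0.24  1.29 -0.01  1.61 -1.1 ] op 0.00017538649597817588
cw torque/0.06 (on tool, +=resist): F-only -0.27, withT 0.22, radial 0.42 r 0.0632 finger 225.5 spoke~213.6
([0.0467, 0.0, 0.0], np.float64(-0.1))
```

View pics/w7.png

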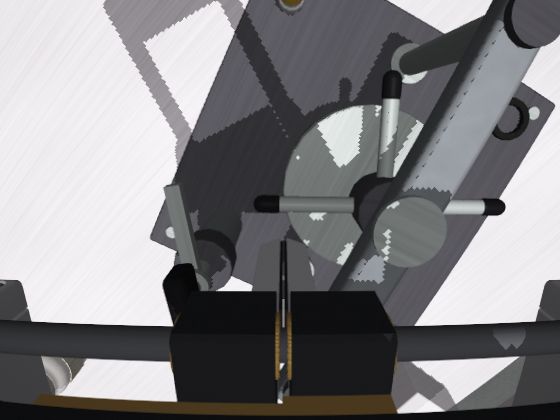

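>>> {"name": "move_arm", "arguments": {"rows": [[-1, [0.02, 0, 0], 0], [-1, [0.04, 0, 0], 0], [-1, [0.047, 0, 0], 0], [-1, [0.047, 0, 0], 0], [-1, [0.047, 0, -0.004], 0]]}}

```text
time: 13.23
tool_pos: [0.594, -0.1392, 0.1096]
orientation: [0.653, 0.27, 0.652, -0.276]
force: [0.6, 0.3, -0.3]
opening: 0.0006
```

```bash
python3 - <<'E'
from plan import *
s,M=st(); print(tau(s),where(s))
for i in range(0,10):
    ph=206-4.5*i
    print(ph, rel(s,M,*pose(ph,.013,.11)))
E
```

```text
t 13.2333 pos [ 0.594  -0.1392  0.1096] yaw 44.62 tilt [-0.0013 -0.0093 -1.    ] F [ 0.6   0.26 -0.25] T [-0.014 -0.013 -0.013] q [-0.32  0.26  1.37 -0.01  1.52 -1.1 ] op 0.0005524036791080089
cw torque/0.06 (on tool, +=resist): F-only 0.41, withT 0.20, radial -0.52 r 0.0624 finger 222.2 spoke~210.2
206.0 ([-0.0004, -0.0001, -0.0044], np.float64(0.2))
201.5 ([-0.0004, -0.0009, -0.0092], np.float64(4.7))
197.0 ([-0.0004, -0.0013, -0.014], np.float64(9.2))
192.5 ([-0.0005, -0.0014, -0.0188], np.float64(13.7))
188.0 ([-0.0005, -0.0011, -0.0236], np.float64(18.2))
183.5 ([-0.0005, -0.0004, -0.0284], np.float64(22.7))
179.0 ([-0.0006, 0.0006, -0.0331], np.float64(27.2))
174.5 ([-0.0006, 0.0021, -0.0377], np.float64(31.7))
170.0 ([-0.0006, 0.0038, -0.0422], np.float64(36.2))
165.5 ([-0.0007, 0.006, -0.0465], np.float64(40.7))
```

>>> {"name": "move_arm", "arguments": {"rows": [[-1, [0, 0, -0.005], 0], [-1, [0, -0.0009, -0.01], 4.7], [-1, [0, -0.0013, -0.0145], 9.2], [-1, [0, -0.0014, -0.0193], 13.7], [-1, [0, -0.0011, -0.0241], 18.2], [-1, [0, -0.0004, -0.0289], 22.7], [-1, [0, 0.0006, -0.0336], 27.2], [-1, [0, 0.0021, -0.0382], 31.7]]}}

```text
time: 13.9
tool_pos: [0.5695, -0.1128, 0.1111]
orientation: [0.556, 0.439, 0.548, -0.445]
force: [0.5, -5.9, -1.8]
opening: 0.0004
```

```bash
cat > nxt.py <<'E'
from plan import *
import sys
s,M=st(); print(tau(s),where(s))
a,step,n=map(float,sys.argv[1:4])
for i in range(int(n)):
    ph=a-step*i; print(ph, rel(s,M,*pose(ph,float(sys.argv[4]) if len(sys.argv)>4 else .013,.11)))
E
python3 nxt.py 172 3 6 .011
```

```text
t 13.9 pos [ 0.5695 -0.1128  0.1111] yaw 12.63 tilt [ 0.0027 -0.0147 -0.9999] F [ 0.47 -5.86 -1.81] T [-1.091 -0.234 -0.008] q [-0.29  0.19  1.45 -0.01  1.5  -0.5 ] op 0.00041047489874164363
cw torque/0.06 (on tool, +=resist): F-only 5.58, withT 5.46, radial 2.25 r 0.0617 finger 188.5 spoke~176.4
172.0 ([0.001, -0.0006, -0.0066], np.float64(2.2))
169.0 ([0.001, -0.001, -0.0098], np.float64(5.2))
166.0 ([0.0009, -0.0012, -0.013], np.float64(8.2))
163.0 ([0.0009, -0.0012, -0.0162], np.float64(11.2))
160.0 ([0.0008, -0.0011, -0.0194], np.float64(14.2))
157.0 ([0.0008, -0.0008, -0.0225], np.float64(17.2))
```

>>> {"name": "move_arm", "arguments": {"rows": [[-1, [0.001, -0.0006, -0.0066], 2.2], [-1, [0.001, -0.001, -0.0098], 5.2], [-1, [0.001, -0.0012, -0.013], 8.2], [-1, [0.001, -0.0012, -0.0162], 11.2], [-1, [0.001, -0.0011, -0.0194], 14.2]]}}

```text
time: 14.32
tool_pos: [0.564, -0.0967, 0.1113]
orientation: [-0.498, -0.504, -0.486, 0.512]
force: [-1.2, -6.0, -1.8]
opening: 0.0006
```

```bash
python3 nxt.py 157 3 6 .011
```

```text
t 14.3167 pos [ 0.564  -0.0967  0.1113] yaw -1.8 tilt [ 0.0038 -0.0207 -0.9998] F [-1.16 -6.03 -1.79] T [-1.141  0.3    0.036] q [-0.26  0.17  1.47 -0.02  1.5  -0.22] op 0.0005819857337048277
cw torque/0.06 (on tool, +=resist): F-only 5.85, withT 6.46, radial 2.30 r 0.0616 finger 172.7 spoke~160.5
157.0 ([0.0012, -0.0004, -0.0057], np.float64(2.7))
154.0 ([0.0011, -0.0007, -0.0089], np.float64(5.7))
151.0 ([0.0011, -0.0009, -0.0121], np.float64(8.7))
148.0 ([0.001, -0.0009, -0.0153], np.float64(11.7))
145.0 ([0.0009, -0.0008, -0.0184], np.float64(14.7))
142.0 ([0.0009, -0.0004, -0.0216], np.float64(17.7))
```

>>> {"name": "move_arm", "arguments": {"rows": [[-1, [0.001, -0.0004, -0.0057], 2.7], [-1, [0.001, -0.0007, -0.0089], 5.7], [-1, [0.001, -0.0009, -0.0121], 8.7], [-1, [0.001, -0.0009, -0.0153], 11.7], [-1, [0.001, -0.0008, -0.0184], 14.7], [-1, [0.001, -0.0004, -0.0216], 17.7]]}}

```text
time: 14.82
tool_pos: [0.563, -0.0773, 0.1113]
orientation: [-0.415, -0.574, -0.399, 0.583]
force: [-3.8, -5.0, 0.9]
opening: 0.0007
```

```bash
python3 nxt.py 139 3 10 .011
```

```text
t 14.8167 pos [ 0.563  -0.0773  0.1113] yaw -19.72 tilt [ 0.0021 -0.0256 -0.9997] F [-3.77 -4.97  0.95] T [-0.966  0.875  0.048] q [-0.22  0.16  1.48 -0.02  1.5   0.13] op 0.000666611957491499
cw torque/0.06 (on tool, +=resist): F-only 5.57, withT 6.37, radial 3.14 r 0.0619 finger 154.6 spoke~142.5
139.0 ([0.0012, -0.0001, -0.0057], np.float64(2.8))
136.0 ([0.0011, -0.0004, -0.0088], np.float64(5.8))
133.0 ([0.001, -0.0006, -0.012], np.float64(8.8))
130.0 ([0.0009, -0.0006, -0.0152], np.float64(11.8))
127.0 ([0.0009, -0.0004, -0.0184], np.float64(14.8))
124.0 ([0.0008, -0.0001, -0.0216], np.float64(17.8))
121.0 ([0.0007, 0.0004, -0.0247], np.float64(20.8))
118.0 ([0.0007, 0.0011, -0.0279], np.float64(23.8))
115.0 ([0.0006, 0.0019, -0.0309], np.float64(26.8))
112.0 ([0.0005, 0.0029, -0.034], np.float64(29.8))
```

>>> {"name": "move_arm", "arguments": {"rows": [[-1, [0.001, -0.0001, -0.0057], 2.8], [-1, [0.001, -0.0004, -0.0088], 5.8], [-1, [0.001, -0.0006, -0.012], 8.8], [-1, [0.001, -0.0006, -0.0152], 11.8], [-1, [0.001, -0.0004, -0.0184], 14.8], [-1, [0.001, -0.0001, -0.0216], 17.8], [-1, [0.001, 0.0004, -0.0247], 20.8], [-1, [0.001, 0.0011, -0.0279], 23.8], [-1, [0.001, 0.0019, -0.0309], 26.8]]}}

```text
time: 15.57
tool_pos: [0.5728, -0.0497, 0.1113]
orientation: [-0.27, -0.653, -0.252, 0.662]
force: [-7.9, -2.4, 3.4]
opening: 0.0007
```

```bash
python3 - <<'E'
from plan import *
s,M=st(); print(tau(s),where(s)); im=ctrl.get_image("wrist"); cv2.imwrite("pics/w8.png",im["color"][:,:,::-1])
s,M=st(); print(tau(s))
sp=116+90
for ph,off,z in [(116,.018,.112),(116,.018,.155),(sp,.021,.155),(sp,.021,.11)]: print(rel(s,M,*pose(ph,off,z)))
E
```

```text
t 15.5667 pos [ 0.5728 -0.0497  0.1113] yaw -46.71 tilt [-0.0023 -0.0282 -0.9996] F [-7.86 -2.43  3.43] T [-0.472  1.55   0.025] q [-0.17  0.18  1.46 -0.03  1.5   0.65] op 0.0006611482869958102
cw torque/0.06 (on tool, +=resist): F-only 6.69, withT 7.10, radial 5.14 r 0.0625 finger 127.4 spoke~115.4
t 15.6167 pos [ 0.5733 -0.0492  0.1112] yaw -46.8 tilt [-0.0016 -0.0276 -0.9996] F [-6.22 -1.14  2.93] T [-4.65e-01  1.31e+00 -1.00e-03] q [-0.17  0.18  1.46 -0.03  1.5   0.65] op 0.0004522811666003983
cw torque/0.06 (on tool, +=resist): F-only 4.66, withT 4.64, radial 4.46
([-0.0006, 0.0015, 0.0063], np.float64(-1.3))
([-0.0436, 0.0023, 0.0072], np.float64(-1.3))
([-0.0413, 0.0842, 0.0474], np.float64(-91.3))
([0.0037, 0.0833, 0.0465], np.float64(-91.3))
```

View pics/w8.png

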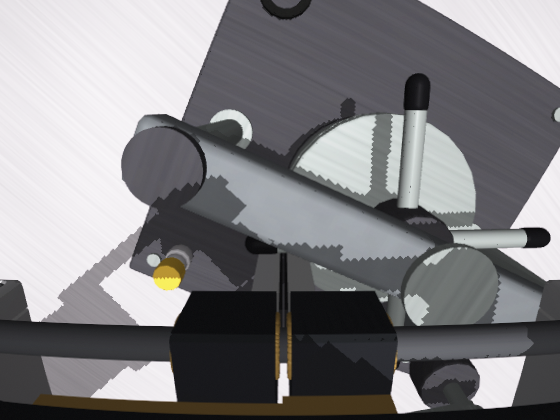

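>>> {"name": "move_arm", "arguments": {"rows": [[-1, [0, 0, 0.006], 0], [-1, [-0.02, 0.001, 0.006], -1], [-1, [-0.042, 0.001, 0.006], -2], [-1, [-0.042, 0.005, 0.009], -8], [-1, [-0.042, 0.012, 0.012], -15], [-1, [-0.042, 0.02, 0.015], -22], [-1, [-0.042, 0.028, 0.018], -29], [-1, [-0.042, 0.035, 0.022], -36], [-1, [-0.042, 0.042, 0.025], -43], [-1, [-0.042, 0.05, 0.029], -50], [-1, [-0.042, 0.057, 0.033], -57], [-1, [-0.042, 0.065, 0.037], -64], [-1, [-0.042, 0.072, 0.04], -71], [-1, [-0.042, 0.078, 0.043], -78], [-1, [-0.042, 0.084, 0.046], -85], [-1, [-0.042, 0.084, 0.047], -91], [-1, [-0.042, 0.084, 0.047], -91], [-1, [-0.042, 0.084, 0.047], -91]]}}

```text
time: 17.12
tool_pos: [0.5968, -0.1415, 0.157]
orientation: [0.655, 0.267, 0.647, -0.285]
force: [0.4, -0.7, -0.3]
opening: 0.0004
```

```bash
python3 - <<'E'
from plan import *
import pickle
s,M=st(); im=ctrl.get_image("wrist"); cv2.imwrite("pics/w9.png",im["color"][:,:,::-1]); pickle.dump((im,s),open("w9.pkl","wb"))
s,M=st(); print(tau(s),where(s))
print(rel(s,M,*pose(206,.021,.110)))
E
```

```text
t 17.1167 pos [ 0.5968 -0.1415  0.157 ] yaw 44.01 tilt [ 5.000e-04 -2.800e-02 -9.996e-01] F [ 0.38 -0.73 -0.26] T [-0.078  0.021 -0.013] q [-0.31  0.24  1.3  -0.03  1.6  -1.08] op 0.00037893571141636815
t 17.1667 pos [ 0.5967 -0.1413  0.1567] yaw 44.03 tilt [ 1.000e-04 -2.790e-02 -9.996e-01] F [ 0.11 -0.56 -0.21] T [-0.028  0.054  0.021] q [-0.31  0.24  1.3  -0.03  1.6  -1.08] op 0.00037522845806947137
cw torque/0.06 (on tool, +=resist): F-only 0.36, withT 0.71, radial 0.45 r 0.0630 finger 225.4 spoke~213.5
([0.0467, 0.0003, -0.0008], np.float64(-0.4))
```

View pics/w9.png

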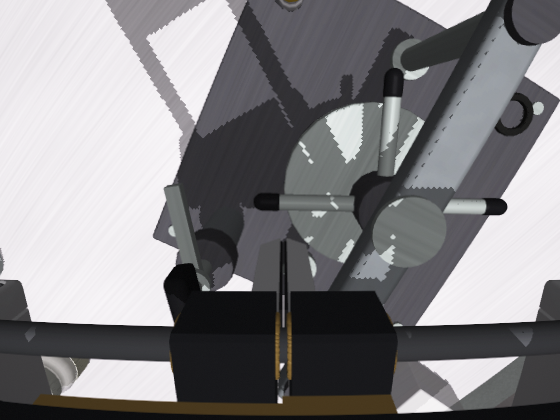

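>>> {"name": "move_arm", "arguments": {"rows": [[-1, [0.02, 0, 0], 0], [-1, [0.04, 0, 0], 0], [-1, [0.047, 0, 0], 0], [-1, [0.047, 0, 0], 0], [-1, [0.047, 0, -0.004], 0]]}}

```text
time: 17.58
tool_pos: [0.5941, -0.1399, 0.1098]
orientation: [0.655, 0.267, 0.647, -0.285]
force: [-0.7, 0.3, -0.5]
opening: 0.0005
```

```bash
python3 nxt.py 206 3 8 .013
```

```text
t 17.5833 pos [ 0.5941 -0.1399  0.1098] yaw 43.98 tilt [ 1.000e-04 -2.800e-02 -9.996e-01] F [-0.68  0.27 -0.47] T [0.015 0.022 0.046] q [-0.31  0.25  1.37 -0.03  1.51 -1.08] op 0.0005040907767060177
cw torque/0.06 (on tool, +=resist): F-only -0.76, withT 0.00, radial 0.09 r 0.0630 finger 222.7 spoke~210.7
206.0 ([-0.0003, 0.0003, -0.005], np.float64(-0.5))
203.0 ([-0.0004, -0.0004, -0.0082], np.float64(2.5))
200.0 ([-0.0004, -0.0008, -0.0114], np.float64(5.5))
197.0 ([-0.0005, -0.0011, -0.0146], np.float64(8.5))
194.0 ([-0.0006, -0.0012, -0.0178], np.float64(11.5))
191.0 ([-0.0006, -0.0012, -0.021], np.float64(14.5))
188.0 ([-0.0007, -0.001, -0.0242], np.float64(17.5))
185.0 ([-0.0008, -0.0006, -0.0274], np.float64(20.5))
```

>>> {"name": "move_arm", "arguments": {"rows": [[-1, [0, 0, -0.005], 0], [-1, [0, -0.0004, -0.009], 2.5], [-1, [0, -0.0008, -0.0122], 5.5], [-1, [0, -0.0011, -0.0154], 8.5], [-1, [0, -0.0012, -0.0186], 11.5]]}}

```text
time: 18.0
tool_pos: [0.5826, -0.1299, 0.1114]
orientation: [0.627, 0.332, 0.611, -0.351]
force: [4.6, -6.9, -3.4]
opening: 0.0005
```

```bash
python3 nxt.py 193 3 6 .010
```

```text
t 18.0 pos [ 0.5826 -0.1299  0.1114] yaw 32.27 tilt [ 0.0073 -0.0342 -0.9994] F [ 4.65 -6.91 -3.43] T [-1.154 -0.821  0.122] q [-0.3   0.22  1.41 -0.03  1.5  -0.86] op 0.0005365264943201451
cw torque/0.06 (on tool, +=resist): F-only 8.32, withT 10.35, radial 1.90 r 0.0616 finger 208.7 spoke~196.5
193.0 ([0.0012, -0.0006, -0.0067], np.float64(0.8))
190.0 ([0.0011, -0.001, -0.0098], np.float64(3.8))
187.0 ([0.001, -0.0012, -0.013], np.float64(6.8))
184.0 ([0.0009, -0.0013, -0.0162], np.float64(9.8))
181.0 ([0.0008, -0.0012, -0.0194], np.float64(12.8))
178.0 ([0.0007, -0.0009, -0.0226], np.float64(15.8))
```

>>> {"name": "move_arm", "arguments": {"rows": [[-1, [0.001, -0.0006, -0.0067], 0.8], [-1, [0.001, -0.001, -0.0098], 3.8], [-1, [0.001, -0.0012, -0.013], 6.8], [-1, [0.001, -0.0013, -0.0162], 9.8], [-1, [0.001, -0.0012, -0.0194], 12.8]]}}

```text
time: 18.42
tool_pos: [0.5732, -0.1186, 0.1119]
orientation: [0.589, 0.4, 0.563, -0.419]
force: [4.0, -10.8, -2.8]
opening: 0.0003
```

```bash
python3 nxt.py 179 3 6 .010
```

```text
t 18.4167 pos [ 0.5732 -0.1186  0.1119] yaw 19.22 tilt [ 0.0137 -0.0437 -0.999 ] F [  3.96 -10.77  -2.8 ] T [-1.866 -0.597  0.108] q [-0.28  0.18  1.45 -0.04  1.48 -0.61] op 0.00034381730867658224
cw torque/0.06 (on tool, +=resist): F-only 11.45, withT 13.24, radial 2.61 r 0.0614 finger 194.9 spoke~182.6
179.0 ([0.0016, -0.0007, -0.0069], np.float64(1.7))
176.0 ([0.0015, -0.001, -0.0101], np.float64(4.7))
173.0 ([0.0013, -0.0012, -0.0132], np.float64(7.7))
170.0 ([0.0012, -0.0012, -0.0164], np.float64(10.7))
167.0 ([0.001, -0.0011, -0.0196], np.float64(13.7))
164.0 ([0.0009, -0.0007, -0.0228], np.float64(16.7))
```

>>> {"name": "move_arm", "arguments": {"rows": [[-1, [0.0015, -0.0007, -0.0069], 1.7], [-1, [0.0015, -0.001, -0.0101], 4.7], [-1, [0.0015, -0.0012, -0.0132], 7.7], [-1, [0.0015, -0.0012, -0.0164], 10.7], [-1, [0.001, -0.0011, -0.0196], 13.7], [-1, [0.001, -0.0007, -0.0228], 16.7]]}}

```text
time: 18.92
tool_pos: [0.5656, -0.1031, 0.1122]
orientation: [0.527, 0.48, 0.491, -0.5]
force: [-0.3, -14.4, -0.8]
opening: 0.0006
```

```bash
python3 nxt.py 162 2.5 7 .010
```

```text
t 18.9167 pos [ 0.5656 -0.1031  0.1122] yaw 2.25 tilt [ 0.017  -0.0557 -0.9983] F [ -0.33 -14.44  -0.75] T [-2.497  0.169  0.073] q [-0.25  0.16  1.48 -0.05  1.47 -0.28] op 0.0005909691876211766
cw torque/0.06 (on tool, +=resist): F-only 14.06, withT 15.28, radial 4.59 r 0.0616 finger 178.8 spoke~166.6
162.0 ([0.0017, -0.0008, -0.0079], np.float64(1.8))
159.5 ([0.0016, -0.0011, -0.0106], np.float64(4.3))
157.0 ([0.0014, -0.0013, -0.0132], np.float64(6.8))
154.5 ([0.0013, -0.0013, -0.0158], np.float64(9.3))
152.0 ([0.0011, -0.0013, -0.0185], np.float64(11.8))
149.5 ([0.001, -0.0011, -0.0211], np.float64(14.3))
147.0 ([0.0008, -0.0008, -0.0238], np.float64(16.8))
```

>>> {"name": "move_arm", "arguments": {"rows": [[-1, [0.0015, -0.0008, -0.0079], 1.8], [-1, [0.0015, -0.0011, -0.0106], 4.3], [-1, [0.0015, -0.0013, -0.0132], 6.8], [-1, [0.0015, -0.0013, -0.0158], 9.3], [-1, [0.001, -0.0013, -0.0185], 11.8], [-1, [0.001, -0.0011, -0.0211], 14.3], [-1, [0.001, -0.0008, -0.0238], 16.8]]}}

```text
time: 19.5
tool_pos: [0.5626, -0.0864, 0.1124]
orientation: [-0.454, -0.549, -0.408, 0.571]
force: [-6.1, -13.7, 2.7]
opening: 0.0006
```

```bash
cat >> plan.py <<'E'
def tau2(s,M):
    p=s["tool_pos"]-.17*M[:,0]-np.array([*C,.13]); return (p[0]*s["force"][1]-p[1]*s["force"][0]+s["ft_torque"][2])/.06
E
sed -i 's/where(s))/where(s),tau2(s,M))/' nxt.py
python3 nxt.py 146 2 4 .010
```

```text
t 19.5 pos [ 0.5626 -0.0864  0.1124] yaw -14.82 tilt [ 0.0155 -0.07   -0.9974] F [ -6.12 -13.73   2.66] T [-2.668  1.168  0.05 ] q [-0.21  0.15  1.49 -0.07  1.47  0.05] op 0.0006365149585618012
cw torque/0.06 (on tool, +=resist): F-only 14.01, withT 14.84, radial 6.47 r 0.0619 finger 163.0 spoke~150.9 16.65662946574352
146.0 ([0.0019, -0.0008, -0.0082], np.float64(0.7))
144.0 ([0.0017, -0.001, -0.0103], np.float64(2.7))
142.0 ([0.0016, -0.0013, -0.0124], np.float64(4.7))
140.0 ([0.0014, -0.0014, -0.0146], np.float64(6.7))
```

>>> {"name": "move_arm", "arguments": {"rows": [[-1, [0.0015, -0.0006, -0.006], 0.5], [-1, [0.0015, -0.0008, -0.0082], 1.5], [-1, [0.0015, -0.001, -0.0103], 3], [-1, [0.0015, -0.0013, -0.0124], 5]]}}

```text
time: 19.83
tool_pos: [0.5625, -0.0812, 0.1126]
orientation: [-0.431, -0.566, -0.377, 0.593]
force: [-7.2, -15.7, 2.7]
opening: 0.0008
```

```bash
python3 nxt.py 142 2 4 .010;python3 - <<'E'
from plan import *
im=ctrl.get_image("wrist"); cv2.imwrite("pics/w10.png",im["color"][:,:,::-1]); s,M=st(); print(tau2(s,M),tau(s),where(s))
E
```

```text
t 19.8333 pos [ 0.5625 -0.0812  0.1126] yaw -20.06 tilt [ 0.0123 -0.0844 -0.9964] F [ -7.25 -15.71   2.69] T [-2.957  1.5    0.031] q [-0.19  0.15  1.49 -0.08  1.47  0.16] op 0.0007825461133405948
cw torque/0.06 (on tool, +=resist): F-only 16.65, withT 17.17, radial 6.34 r 0.0621 finger 158.2 spoke~146.2 19.451504440998033
142.0 ([0.002, -0.0006, -0.0075], np.float64(-0.5))
140.0 ([0.0018, -0.0009, -0.0096], np.float64(1.5))
138.0 ([0.0017, -0.0012, -0.0117], np.float64(3.5))
136.0 ([0.0015, -0.0014, -0.0138], np.float64(5.5))
t 19.8833 pos [ 0.5627 -0.0806  0.1126] yaw -20.14 tilt [ 0.0127 -0.0834 -0.9964] F [ -6.73 -13.55   2.1 ] T [-2.439  1.239 -0.05 ] q [-0.19  0.15  1.49 -0.08  1.47  0.17] op 0.0005605389525497282
15.68052000090849 cw torque/0.06 (on tool, +=resist): F-only 14.44, withT 13.60, radial 5.80 r 0.0620 finger 157.6 spoke~145.5
```

View pics/w10.png

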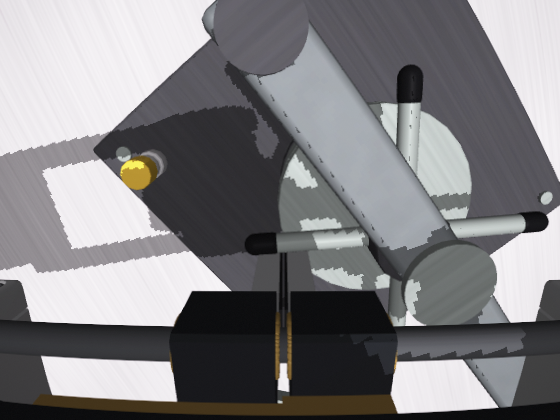

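>>> {"name": "move_arm", "arguments": {"rows": [[-1, [0, 0, 0.006], 0], [-1, [0, 0, 0.012], 0], [-1, [0, 0, 0.012], 0], [-1, [-0.03, 0, 0.012], 0], [-1, [-0.06, 0, 0.012], 0], [-1, [-0.1, 0, 0.012], 0], [-1, [-0.14, 0.0, 0.012], 0], [-1, [-0.14, 0, 0.012], 0], [-1, [-0.14, 0, 0.012], 0]]}}

```text
time: 20.63
tool_pos: [0.5585, -0.0795, 0.2574]
orientation: [-0.433, -0.569, -0.376, 0.59]
force: [0.1, 0.3, -0.8]
opening: 0.0005
```

```bash
python3 - <<'E'
from plan import *
s,M=st(); im=ctrl.get_image("wrist"); cv2.imwrite("pics/w11.png",im["color"][:,:,::-1])
for u in [(0,0)]:
  pass
sc=ctrl.get_image("scene"); crop(sc,170,180,330,330,"scz11",4)
tp=ctrl.get_image("top"); cv2.imwrite("pics/top11.png",tp["color"][:,:,::-1])
E
```

```text
t 20.6333 pos [ 0.5585 -0.0795  0.2574] yaw -20.08 tilt [ 0.0214 -0.084  -0.9962] F [ 0.13  0.28 -0.8 ] T [-0.036  0.125 -0.022] q [-0.19  0.09  1.27 -0.08  1.75  0.14] op 0.00047270422335399134
```

View pics/w11.png

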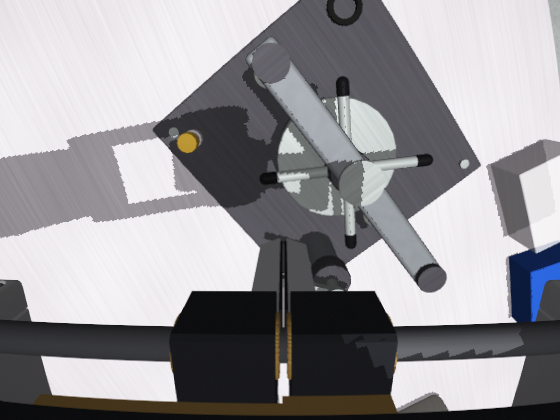

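View pics/scz11.png

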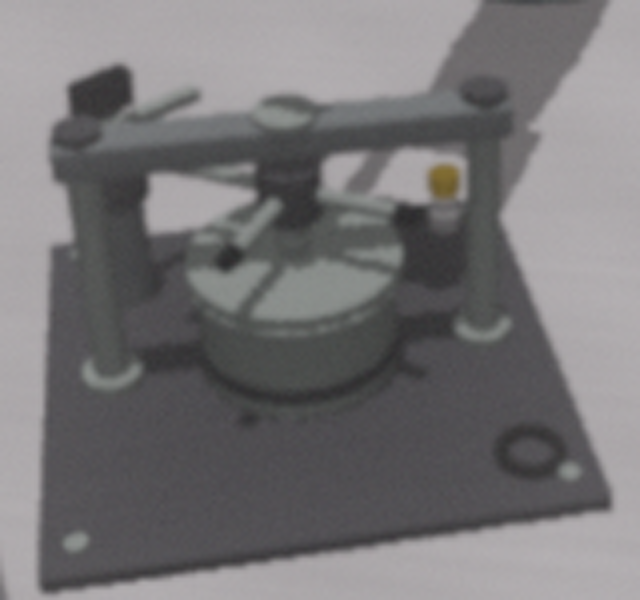

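View pics/top11.png

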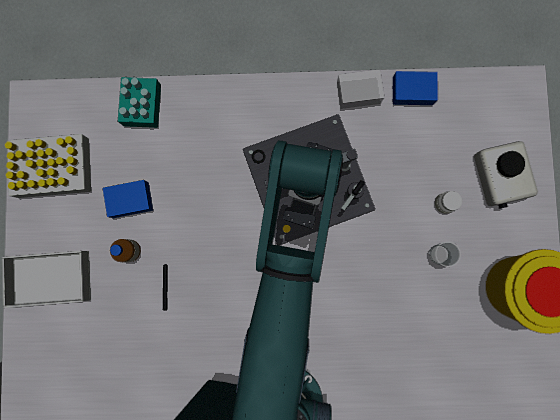

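```bash
python3 - <<'E'
from plan import *
print(ctrl.close_job()); st()
E
```

```text
the job is handed in; nothing more can be done
None
the job is handed in; nothing more can be done
```

The canister is sealed and the job is handed in. My force checks agree that the lid is firm, but they disagree on how firm.

- **Lock:** I pulled the knob up 18 mm and turned it counter-clockwise until I felt its stop. I then pushed it back in against 8 N, to the same height it had at the start. Later pictures show the latch pointing aside and the knob down.
- **Wheel:** I wound it clockwise in three strokes with the fingers shut, from about -0.1 to about 3.74 rad. The push felt free at 5.5–7 N, a little under the stated 7–11 N. It began to rise near 2.6–2.7 rad, by roughly 0.2 N per mm.
- **Clamping force:** The last moving reading was 16.7–19.5 N, depending on how the wrist moment is counted, and the travel after contact suggests about 19–21 N. All of these lie in the firm range of 16–24 N. The reading before it was lower than its travel suggested (about 15–17 N against an expected 19.5 N), so I pushed about 5° further and stopped.
- **End state:** The arm backed off and lifted clear, and the contact force was about zero. The last pictures show the wheel away from its starting angle and everything else where it was. The arm had tilted about 5° during the pushing, without touching anything else as far as I could see.
- **Time:** The job took about 21 s on the robot's clock.

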